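# Catalogue shot of the table lamps

## Robot

A 6-joint arm with a two-finger parallel gripper is mounted at the origin on the work surface. World frame = base frame: x ahead of the robot, y to its left, z up, the work surface at z = 0. Lengths are in mm, angles in rad, forces in N, time in s.
With the tool pointing down it reaches from about 275 to 1000 mm from the base axis. Payload 8.4 kg.
Tool frame: the origin (TCP) lies midway between the tips of the shut fingers; the grasp point (between the pads) lies 19 mm behind it; z points along the fingers, y is the direction in which the jaws open and shut (so a half turn about z gives the same grasp; the last joint's range is limited). The gripper opens to 85 mm and grips with 20 to 120 N. Pads are 22 mm wide; open, the fingers measure 114 mm over their backs; the gripper's body (76 mm by 85 mm) begins 54 mm behind the grasp point. The pads swing forward as they close: fully open they stand 13 mm farther back than shut.
Start: joints at [1.235, 0.353, 1.633, -0, 1.155, -0.002], TCP at [204.771, 590.506, 231.281] pointing down, gripper open.
Joint ranges: [-2.63, 2.63], [-0.92, 2.1], [0.06, 2.66], [-1.3, 4.44], [0, 2.69], [-3.02, 3.02]. Speed limits (rad/s): [2.22, 2.22, 2.79, 3.14, 3.14, 3.14].

## Interface

Orientations are given as [roll, pitch, yaw] about the fixed x, y, z axes, in that order (R = Rz(yaw) Ry(pitch) Rx(roll)).
In Python, from rig import * gives the robot as it stands.
- The arm moves only by the tool play_rows, never from a script. Its argument "moves" is a list of rows, each a list of 3 entries, a list of its own where there are three numbers: the shift along the tool's x, y, z in m, then the turn, a rotation vector about the tool's x, y, z in rad, then the opening in per cent of the stroke, from 0 (shut) to 100 (fully open). In form: [[[x, y, z], [rx, ry, rz], fingers], ...]. A call has 1 to 20 rows; each row shifts and turns the commanded pose from where the row before left it, along the tool's axes as they then stand; what a row does not reach is not made up. A row lasts 1/10 s, in which the tool goes at most 50 mm and 8.59 degrees, less where a joint would pass 70% of its speed; a pose out of reach is approached as far as the arm can. A call is refused whole if a number of a shift passes 0.05 or a number of a turn 0.15, either way. A call with a gripper value outside its range is refused whole. The fingers move at their own pace and stop on an object; "squeeze" is the grip in N (left out, the last holds). Time passes only in rows, so rows that do not move let the fingers close. It gives the time, the measured TCP pose, the force and the opening at its end, in the units of the state.
- sense(): the state, without advancing time (a new reading comes with each control period).
- grab_frame(name): name is "scene" or "top"; returns a dict with "pixels" (480x640x3 uint8, red, green, blue), "intrinsics" (3x3 intrinsics, pixels), "R" (3x3) and "t" (3): a world point X has camera coordinates R X + t. Camera axes: x right, y down, z forward; pixel columns grow to the right and rows downward; lengths in mm; the calibration is good to about 2 mm. A picture is of the moment at which its call begins. There is no depth.
- sign_off(): hands the job in, once; it reports no verdict.
The state is a dict: "clock": time; "qpos": joint angles; "qvel": joint speeds; "joint_efforts": joint torques, N m; "eef_pos": TCP position; "tcp_rot": TCP orientation; "contact_force": force on the tool from outside, world axes, zero at the start; "wrist_torque": the same for the moment, N m; "opening": opening from 0.0 (shut) to 1.0 (fully open).
Only numpy, scipy, OpenCV 4.12 (cv2) and the standard library are available. Lean on these libraries where they do the work, as an engineer would, in place of code of your own. Each camera call takes 0.05 s, during which the arm holds its last target. There are 200 camera calls.

## Task

Do the catalogue shot of the small table lamps: stand every lamp waiting on the left upright on the turntable, then turn the turntable anticlockwise by its crank pin as far as its stop, swing the lock ring's post fully round to its locked mark, and press the shutter-release plunger fully down while the lamps stand there. Afterwards stand all the lamps upright on the black rubber mat on the right, leaving the turntable at its stop and the ring locked, and leave the other things on the bench where they are.

Things in the scene. Friction and masses are not known exactly. Their poses are not given: they have to be found in the camera images.
- lamp_dome: Mushroom-shaped white table lamp: thin column under a dome 80 across from height 55 to 96 (mm): 350 g, foot disc radius 36, height 132. On top, on its axis, an upright steel finial of radius 10 from height 96 to 132: the grip, best at height 118. Origin: centre of the foot's underside, z up. Upright, loose, on the left of the bench at the start, or absent (2 or 3 of the 3 lamps are there).
- lamp_cone: Cone-shaped white table lamp: cone 72 wide at the foot, narrowing to 26 at height 95 (mm): 350 g, foot disc radius 36, height 132. On top, on its axis, an upright steel finial of radius 10 from height 96 to 132: the grip, best at height 118. Origin: centre of the foot's underside, z up. Upright, loose, on the left of the bench at the start, or absent (2 or 3 of the 3 lamps are there).
- lamp_drum: Drum-shaped white table lamp: thin steel stem under a drum 76 across from height 40 to 96 (mm): 350 g, foot disc radius 36, height 132. On top, on its axis, an upright steel finial of radius 10 from height 96 to 132: the grip, best at height 118. Origin: centre of the foot's underside, z up. Upright, loose, on the left of the bench at the start, or absent (2 or 3 of the 3 lamps are there).
- turntable (a joint): Angle (rad) of the white turntable disc about the vertical axis of its foot; grows anticlockwise seen from above. Starts between -0.3 and 0.3, mechanical stop (wanted position) at 1.571. Stays where it is left; about 0.2 N m of friction.
- disc_top (a point): Centre of the upper face of the turntable's disc (disc radius 135 mm, face 45 mm above the bench); turns with the disc: its x axis points to the crank pin. Lamps stand anywhere on the face with the whole foot on it; a ring of places 78 mm from the centre at +90, 180 and -90 degrees from the x axis keeps clear of the crank pin.
- crank (a point): Grip point of the crank pin: upright steel pin, radius 8 mm, standing on the disc 112 mm from its centre, from 45 to 150 mm above the bench; the point lies on its axis 125 mm above the bench. It moves with the disc and may be pinched from above (the pin can turn between the fingers) or pushed.
- lock_ring (a joint): Angle (rad) of the lock ring, a dark grey ring of outer radius 165 mm around the disc, on the same axis, its top 2 mm below the disc's face; grows anticlockwise seen from above. Starts between 0 and 0.25 (open); locked at its stop, 1.2. Stays where it is left; about 0.25 N m of friction.
- ring_post (a point): Grip point of the lock ring's post: upright black post, radius 9 mm, at the end of a short arm on the ring, 185 mm from the turntable's axis, from 36 to 140 mm above the bench; the point lies on its axis 118 mm above the bench. It may be pinched from above (the post can turn between the fingers) or pushed.
- lock_mark (a point): The locked mark: where point ring_post comes to lie when the ring is locked (same height). Below it a flat aluminium bracket 50 mm wide with a low ridge on one side, 24 mm high, is fixed to the turntable's foot.
- plunger (a joint): Travel (m) of the shutter-release plunger: 0 up, 0.012 fully down at its stop; a spring needs 2 N to start and 8 N at the stop and brings it back up when let go.
- plunger_top (a point): Centre of the top face of the shutter-release plunger: a grey round head of radius 23 mm, on a black box 80 x 80 x 45 mm; 85 mm above the bench when up. It is pressed straight down.
- mat: Black rubber mat, 300 (its x) x 150 (its y) x 6 mm, fixed flat on the bench on the right. Origin: centre of the underside; lamps are to stand on its upper face, z = 6 mm.
- tape_roll: Bystander: black tape roll, radius 55, height 48 mm, lying flat; origin at the underside's centre.
- cleaner: Bystander: white bottle, radius 32, height 190 mm; origin at the underside's centre.
- bulb_carton: Bystander: cardboard carton 75 x 75 x 120 mm; origin at the underside's centre.
- driver: Bystander: screwdriver lying on the bench.
- dust_brush: Bystander: brush lying on the bench.
- light_meter: Bystander: black light meter 65 x 120 x 24 mm; origin at the underside's centre.
Things that resemble listed ones, but are neither listed nor needed, are in the scene too. What is shaped like the part that bears plunger but green or yellow is not meant.

How it is judged (in metres and radians):
On the way, in this order (a step that is already met when the one before it is completed fails the run):
1. every lamp stands upright on the turntable, let go (horizontal distance between each of lamp_dome, lamp_cone, lamp_drum and disc_top below 0.105 m and z of lamp_dome in the frame of disc_top between -0.005 and 0.006 m and angle between each of lamp_dome, lamp_cone, lamp_drum's own z axis and vertical below 0.12 rad and z of lamp_cone in the frame of disc_top between -0.005 and 0.006 m and z of lamp_drum in the frame of disc_top between -0.005 and 0.006 m and contact force between the fingers and lamp_dome below 0.2 N and contact force between the fingers and lamp_cone below 0.2 N and contact force between the fingers and lamp_drum below 0.2 N), for 0.2 s.
2. the turntable is turned to its stop with the lamps standing on it (horizontal distance between each of lamp_dome, lamp_cone, lamp_drum and disc_top below 0.105 m and z of lamp_dome in the frame of disc_top between -0.005 and 0.006 m and angle between each of lamp_dome, lamp_cone, lamp_drum's own z axis and vertical below 0.12 rad and z of lamp_cone in the frame of disc_top between -0.005 and 0.006 m and z of lamp_drum in the frame of disc_top between -0.005 and 0.006 m and value of joint turntable above 1.5 rad), for 0.2 s.
3. the lock ring is at its locked mark, turntable at its stop, lamps on it (all of step 2 and value of joint lock_ring above 1.13 rad), for 0.2 s.
4. the shutter plunger is pressed fully down, everything locked, lamps standing on the turntable (all of step 3 and value of joint plunger above 0.0105 m), for 0.1 s.
At the end, for the whole second after the job is handed in: Every lamp stands upright (within 7 degrees) and at rest on the rubber mat, its axis at least 5 mm inside the mat's edges; the turntable is within 4 degrees of its stop, the lock ring within 4 degrees of its locked mark, and the plunger is up again (value of joint turntable above 1.5 rad and value of joint lock_ring above 1.13 rad and value of joint plunger below 0.003 m and x of lamp_dome in the frame of mat between -0.145 and 0.145 m and y of lamp_dome in the frame of mat between -0.07 and 0.07 m and z of lamp_dome in the frame of mat between 0.001 and 0.012 m and angle between each of lamp_dome, lamp_cone, lamp_drum's own z axis and vertical below 0.12 rad and linear speed of each of lamp_dome, lamp_cone, lamp_drum below 0.02 m/s and x of lamp_cone in the frame of mat between -0.145 and 0.145 m and y of lamp_cone in the frame of mat between -0.07 and 0.07 m and z of lamp_cone in the frame of mat between 0.001 and 0.012 m and x of lamp_drum in the frame of mat between -0.145 and 0.145 m and y of lamp_drum in the frame of mat between -0.07 and 0.07 m and z of lamp_drum in the frame of mat between 0.001 and 0.012 m); the robot touches nothing.
It fails at once if another thing on the bench (tape roll, bottle, carton, screwdriver, brush, light meter) is shifted by more than 4 cm (distance of any of tape_roll, cleaner, bulb_carton, driver, dust_brush, light_meter from where it was at the start of the episode above 0.04 m).
Of lamp_dome, lamp_cone, lamp_drum only 2 to 3 are there at a start; the rules pass over those that are not, and their reading is None.
At some moment in a run one of lamp_dome, lamp_cone, lamp_drum may be knocked a few centimetres aside while the robot is not near it.
It also fails if it takes over 210 s, if anything falls off the work surface, if the arm or the gripper's body presses on something with over 40 N, if the wrist force passes 120 N, or if a joint passes its speed limit or range.

## Working session

There is one attempt and no reset: what is moved stays moved. The work goes in short steps, Python scripts to look and compute and a tool call to move; the robot and the scene stay as the last step left them, time stands still between calls to the robot, and variables do not carry over. Pictures are saved under pics/ and viewed, about 12 in all and at most 16, crops included, and the job is handed in when it is done.

Besides the shell and the picture viewer there is one more tool, called after "Emit:" in YAML: its name, and indented under it one key for each argument. play_rows: Moves the arm, as the interface text tells. Its arguments: {"type":"object","properties":{"moves":{"type":"array"},"squeeze":{"type":"number"}},"required":["moves"]}

```bash
mkdir -p pics; ls; cat > h.py <<'E'
from rig import *
import numpy as np, cv2
def snap(n,tag):
    f=grab_frame(n); cv2.imwrite(f'pics/{tag}.png',f['pixels'][:,:,::-1]); return f
def load(n):
    d=np.load(f'{n}.npz'); return {k:d[k] for k in d}
def keep(n,tag):
    f=snap(n,tag); np.savez(n,**{k:np.array(f[k]) for k in('pixels','intrinsics','R','t')}); return f
def ray(f,u,v,z):
    K,R,t=[np.array(f[k],float) for k in('intrinsics','R','t')]
    c=-R.T@t.ravel(); d=R.T@np.linalg.inv(K)@[u,v,1]
    return c+d*(z-c[2])/d[2]
def proj(f,X):
    p=np.array(f['intrinsics'])@(np.array(f['R'])@np.array(X,float)+np.array(f['t']).ravel()); return p[:2]/p[2]
E
python3 - <<'E'
from h import *
for n in('scene','top'):
    f=keep(n,n+'0'); R,t=np.array(f['R']),np.array(f['t']).ravel(); print(n,-R.T@t,R.round(3).tolist(),np.array(f['intrinsics']).tolist())
print(sense())
E
```

```text
pics
scene [1284.85692167  429.90510519 1015.64571412] [[-0.516, 0.857, 0.003], [0.598, 0.363, -0.714], [-0.613, -0.367, -0.7]] [[470.8484805380818, 0.0, 324.995557582957], [0.0, 470.8484805380818, 235.97501108074997], [0.0, 0.0, 1.0]]
top [ 411.68319807  -46.81736006 1409.3211858 ] [[0.006, -1.0, -0.011], [-0.998, -0.006, -0.055], [0.055, 0.011, -0.998]] [[568.9013263921848, 0.0, 314.3492068036382], [0.0, 568.9013263921848, 236.45473532783893], [0.0, 0.0, 1.0]]
{'clock': 0.1, 'qpos': array([ 1.23461286e+00,  3.53604768e-01,  1.63403803e+00, -3.21556499e-06,
        1.15520100e+00, -2.44154417e-03]), 'qvel': array([ 0.00039462, -0.0003957 , -0.0041733 ,  0.0007721 ,  0.00119048,
        0.00195972]), 'joint_efforts': array([-7.81509607e-04, -6.06364346e+01, -3.42817283e+01, -3.28383055e-05,
        4.12206675e-03,  3.18904813e-05]), 'eef_pos': array([204.62607679, 590.11248961, 230.62988903]), 'tcp_rot': array([-3.14034150e+00, -1.14520061e-07,  2.80785203e+00]), 'contact_force': array([ 0.93028948, -0.29277004,  1.35840234]), 'wrist_torque': array([ 0.02630754, -0.05203507, -0.0159681 ]), 'opening': 1.0051459620277825}
```

View pics/top0.png

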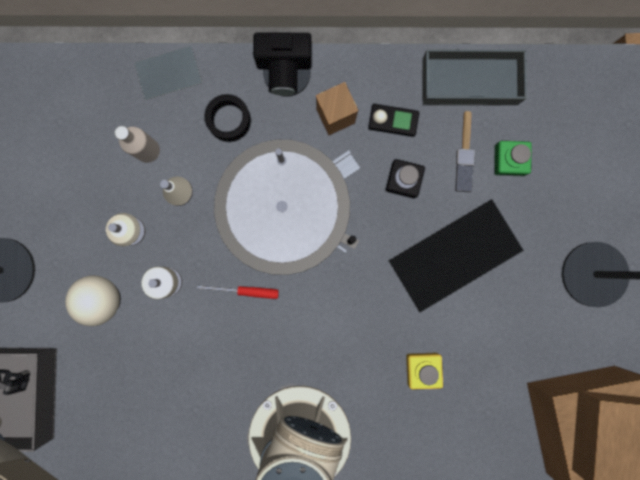

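View pics/scene0.png

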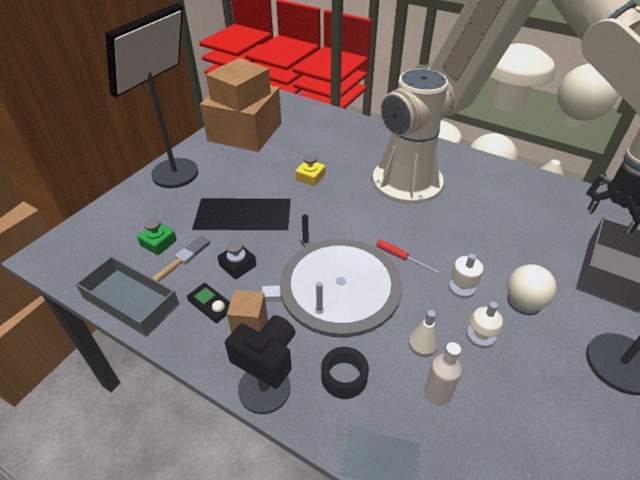

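The top view shows three lamps: cone (finial ~168,184), dome (~113,228) and drum (~154,284). The disc is centred at ~(282,207), the crank pin is at ~(281,155) and the ring post at ~(350,241). The black plunger box is at ~(406,178); the green (514,157) and yellow (426,372) ones are decoys. The white bottle is at (133,140) and a loose sphere at (92,300).

```bash
python3 - <<'E'
from h import *
a=load('top')['pixels'][:,:,::-1]; b=load('scene')['pixels'][:,:,::-1]
c=lambda im,x,y,w,h,W,H:cv2.resize(im[y:y+h,x:x+w],(W,H),interpolation=cv2.INTER_CUBIC)
o=np.zeros((600,800,3),np.uint8)
o[:300,:300]=c(a,95,165,100,100,300,300) # unused top
o[:400,:400]=c(a,90,165,100,133,400,532)[:400]
o[:300,400:]=c(a,330,135,133,100,400,300)
o[300:600,400:]=c(b,410,240,110,110,400,400)[:300]
o[400:,:400]=c(b,210,200,200,100,400,200)
o[:400,:400]=c(a,90,165,100,135,400,540)[:400,:]
# drum/lower part of the top
cv2.imwrite('pics/c1.png',o)
f=load('top'); s=load('scene')
# disc centre: white disc blob
hsv=cv2.cvtColor(f['pixels'],cv2.COLOR_RGB2HSV)
m=((hsv[...,2]>150)&(hsv[...,1]<40)).astype(np.uint8)
n,l,st,ce=cv2.connectedComponentsWithStats(m)
for i in range(1,n):
    if st[i,4]>30: print(st[i],ce[i].round(1))
cs,_=cv2.findContours((l==1+np.argmax(st[1:,4])).astype(np.uint8),0,1)
c0=max(cs,key=cv2.contourArea); h=cv2.convexHull(c0); e=cv2.fitEllipse(h); print('disc',e,ray(f,*e[0],45))
for X in (0,90,180,270):
    p=ray(f,*e[0],45); print(ray(f,e[0][0]+e[1][0]/2*np.cos(np.radians(X)),e[0][1]+e[1][0]/2*np.sin(np.radians(X)),45)-p)
g=cv2.cvtColor(f['pixels'],cv2.COLOR_RGB2GRAY)
b=cv2.inRange(g,0,22); n,l,st,ce=cv2.connectedComponentsWithStats(b)
for i in range(1,n):
    if st[i,4]>2000: print(st[i],ce[i],ray(f,*ce[i],6))
    if 3000<st[i,4]<12000 and st[i,0]>350:
        r=cv2.minAreaRect(np.argwhere(l==i)[:,::-1].astype(np.float32)); print(r,[ray(f,*q,6).round() for q in cv2.boxPoints(r)])
E
```

```text
[375 110  12  12 112] [380.3 115.7]
[115 126  13  14 148] [121.  132.1]
[124 127  22  25 310] [135.8 140.3]
[ 226  149  113  114 9780] [281.5 206.7]
[459 149  15  15 202] [466.  156.3]
[333 151  27  27 414] [346.1 164.1]
[161 180   7   7  40] [163.9 183.2]
[166 181  10  11  50] [171.6 186.6]
[106 214  30  30 663] [120.8 228.6]
[137 225   6  16  36] [140.4 232.8]
[141 267  32  32 764] [156.7 282.5]
[  66  278   48   46 1744] [ 89.4 300.6]
[ 249  387  102   93 2942] [300.7 426.9]
[290 430  49  17 123] [313.1 440.5]
[282 439  55  21 245] [308.9 451.7]
disc ((281.5029296875, 206.20687866210938), (111.93069458007812, 112.3410873413086), 46.418025970458984) [559.00578129  48.14415122  45.        ]
[   0.70116467 -134.84887464    0.        ]
[-134.76570666   -1.28612959    0.        ]
[ -0.70267449 135.13924576   0.        ]
[ 1.36233561e+02  1.30013798e+00 -2.27373675e-13]
```

View pics/c1.png

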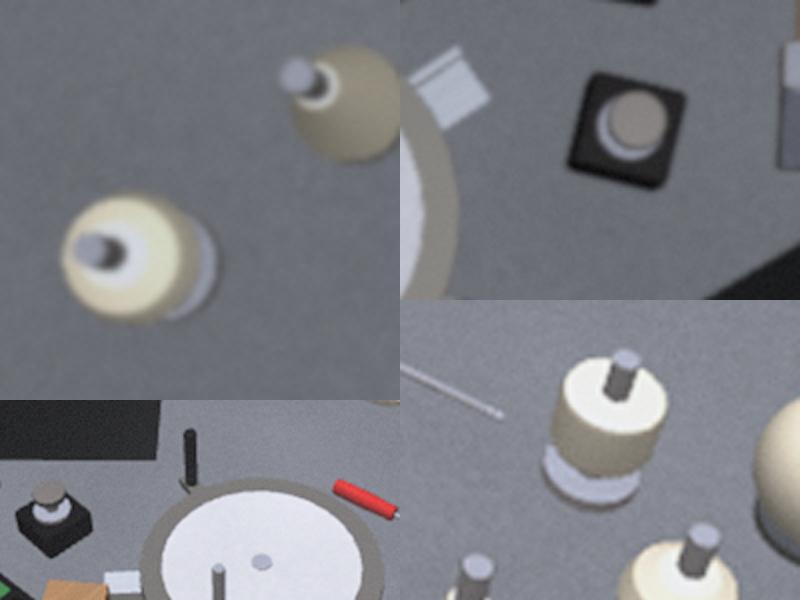

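The black-boxed plunger is confirmed: its grey head is at (409,175) in the top view. All three lamps are standing upright. Next I triangulate the tops.

```bash
python3 - <<'E'
from h import *
f=load('top'); s=load('scene')
P=lambda f:np.array(f['intrinsics'])@np.c_[f['R'],f['t'].ravel()]
for n,a,b,z in [('cone',(164.2,184),(431.4,313.4),132),('dome',(112.5,227),(493.6,304.6),132),('drum',(152.5,283),(472.4,256.5),132),('plg',(409.3,175),(234.5,247.5),85),('crank',(280,154),(319.5,283.5),150),('post',(351,239.5),(305,215.5),140)]:
    X=cv2.triangulatePoints(P(f),P(s),np.array(a,float),np.array(b,float)).ravel(); X=X[:3]/X[3]
    print(n,X.round(1),'top',ray(f,*a,z).round(1)[:2],'scene',ray(s,*b,z).round(1)[:2])
for n,z,p in [('plate',30,(346.1,164.1)),('driver',10,(257,292)),('tip',5,(199,288)),('sphere',50,(90,300)),('bottlefoot',190,(121,132))]: print(n,ray(f,*p,z).round())
g=cv2.cvtColor(f['pixels'],cv2.COLOR_RGB2GRAY)
b=cv2.inRange(g,0,45); b[:, :380]=0; b[:200]=0;b[320:]=0;b[:,530:]=0
n,l,st,ce=cv2.connectedComponentsWithStats(b); i=1+np.argmax(st[1:,4])
r=cv2.minAreaRect(np.argwhere(l==i)[:,::-1].astype(np.float32)); print(r,ray(f,*r[0],6).round(1),[ray(f,*q,6).round() for q in cv2.boxPoints(r)])
o=np.vstack([np.hstack([cv2.resize(f['pixels'][y:y+33,x:x+50],(400,264),interpolation=cv2.INTER_CUBIC) for x,y in q]) for q in [((130,265),(255,140)),((325,222),(150,170))]])
cv2.imwrite('pics/c2.png',o[:,:,::-1])
E
```

```text
cone [599.4 308.2 130.4] top [598.8 308.6] scene [601.5 307.2]
dome [500.8 423.3 131.1] top [500.4 423.8] scene [502.4 422.2]
drum [375.1 330.4 129.4] top [374.9 330.3] scene [378.4 329.9]
plg [ 631.  -254.6   75.8] top [ 629.6 -253.3] scene [ 637.3 -247.5]
crank [666.4  45.7 142.9] top [664.9  45.3] scene [671.6  48.6]
post [ 475.8 -115.9  140.4] top [ 474.9 -114.4] scene [ 476.5 -118.5]
plate [ 665. -108.   30.]
driver [351. 109.  10.]
tip [360. 253.   5.]
sphere [331. 503.  50.]
bottlefoot [704. 389. 190.]
((455.42645263671875, 255.04409790039062), (59.51000213623047, 119.3630142211914), 59.03623962402344) [ 444.8 -378.4    6. ] [array([ 431., -215.,    6.]), array([ 584., -468.,    6.]), array([ 459., -541.,    6.]), array([ 307., -290.,    6.])]
```

View pics/c2.png

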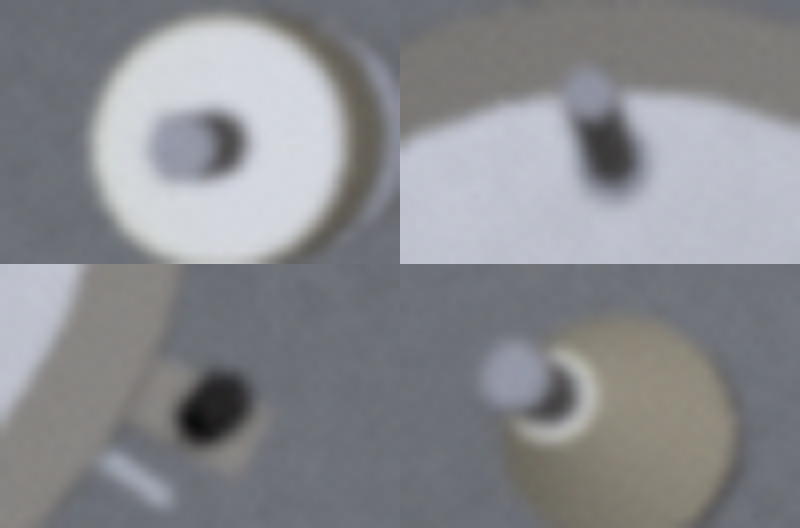

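The measurements agree with the given sizes:

| Item | Measured | Check |
|---|---|---|
| Disc centre | (559,48) | – |
| Crank | (670,48) | radius 111 (112 given) |
| Ring post | (477,-119) | radius 186 (185 given) |
| Locked mark | ~(663,-105) | – |
| Plunger | (631,-254) | – |
| Mat centre | (445,-378) | – |
| Cone lamp | (599,308) | – |
| Dome lamp | (501,423) | – |
| Drum lamp | (375,330) | – |

I'll keep the tool at yaw π/2, so tool x = world y, tool y = world x and tool z = down.

Emit:
play_rows:
  moves:
    - [[0,0,-0.005],[0,0,0.14],100]
    - [[0,0,-0.005],[0,0,0.14],100]
    - [[0,0,-0.005],[0,0,0.14],100]
    - [[0,0,-0.005],[0,0,0.14],100]
    - [[0,0,-0.005],[0,0,0.14],100]
    - [[0,0,0],[0,0,0.14],100]
    - [[0,0,0],[0,0,0.14],100]
    - [[0,0,0],[0,0,0.14],100]
    - [[0,0,0],[0,0,0.117],100]
    - [[-0.01,0.018,0],[0,0,0],100]
    - [[-0.018,0.032,0],[0,0,0],100]
    - [[-0.018,0.032,0],[0,0,0],100]
    - [[-0.018,0.032,0],[0,0,0],100]
    - [[-0.018,0.032,0],[0,0,0],100]
    - [[-0.018,0.032,0],[0,0,0],100]
    - [[-0.018,0.032,0],[0,0,0],100]
    - [[-0.018,0.032,0],[0,0,0],100]
    - [[-0.018,0.032,0],[0,0,0],100]
    - [[-0.0126,0.022,0],[0,0,0],100]
    - [[0,0,0],[0,0,0],100]
  squeeze: 50

```text
clock: 2.1
eef_pos: [503.2, 421.9, 255.7]
tcp_rot: [3.141, 0.001, 1.568]
contact_force: [0.2, 1.3, -0.7]
opening: 1.001
```

Emit:
play_rows:
  moves:
    - [[0.0015,-0.002,0.02],[0,0,0],100]
    - [[0,0,0.03],[0,0,0],100]
    - [[0,0,0.03],[0,0,0],100]
    - [[0,0,0.03],[0,0,0],100]
    - [[0,0,0.02],[0,0,0],100]
    - [[0,0,0.013],[0,0,0],100]
    - [[0,0,0.01],[0,0,0],60]
    - [[0,0,0],[0,0,0],40]
    - [[0,0,0],[0,0,0],20]
    - [[0,0,0],[0,0,0],0]
    - [[0,0,0],[0,0,0],0]
    - [[0,0,0],[0,0,0],0]
    - [[0,0,0],[0,0,0],0]
    - [[0,0,0],[0,0,0],0]

```text
clock: 3.5
eef_pos: [499.2, 425.9, 104.5]
tcp_rot: [3.14, -0.001, 1.571]
contact_force: [-2.7, -1.0, 6.8]
opening: 0.213
```

```bash
python3 - <<'E'
from h import *
s=sense(); print(s['eef_pos'],s['opening'],s['contact_force'])
E
```

```text
[499.16633892 425.89491852 104.5322198 ] 0.21338815710802275 [-2.65222012 -1.00218627  6.81054965]
```

Emit:
play_rows:
  moves:
    - [[0,0,-0.01],[0,0,0],0]
    - [[0,0,-0.02],[0,0,0],0]
    - [[0,0,-0.03],[0,0,0],0]
    - [[0,0,-0.03],[0,0,0],0]
    - [[0,0,-0.03],[0,0,0],0]
    - [[0,0,-0.03],[0,0,0],0]
    - [[-0.01,0.001,-0.03],[0,0,0],0]
    - [[-0.02,0.003,-0.015],[0,0,0],0]
    - [[-0.03,0.004,0],[0,0,0],0]
    - [[-0.04,0.005,0],[0,0,0],0]
    - [[-0.04,0.005,0],[0,0,0],0]
    - [[-0.04,0.005,0],[0,0,0],0]
    - [[-0.04,0.005,0],[0,0,0],0]
    - [[-0.04,0.005,0],[0,0,0],0]
    - [[-0.04,0.005,0],[0,0,0],0]
    - [[-0.04,0.005,0],[0,0,0],0]
    - [[-0.04,0.005,0],[0,0,0],0]
    - [[-0.04,0.005,0],[0,0,0],0]
    - [[-0.025,0.004,0],[0,0,0],0]
    - [[-0.01,0.002,0],[0,0,0],0]

```text
clock: 5.5
eef_pos: [556.9, -32.8, 297.8]
tcp_rot: [-3.14, 0.001, 1.568]
contact_force: [0.2, 0.3, -1.9]
opening: 0.216
```

Emit:
play_rows:
  moves:
    - [[0.001,0.001,0.015],[0,0,0],0]
    - [[0.001,0.001,0.03],[0,0,0],0]
    - [[0,0,0.03],[0,0,0],0]
    - [[0,0,0.03],[0,0,0],0]
    - [[0,0,0.02],[0,0,0],0]
    - [[0,0,0.01],[0,0,0],0]
    - [[0,0,0.005],[0,0,0],0]
    - [[0,0,0.005],[0,0,0],0]
    - [[0,0,0.002],[0,0,0],0]
    - [[0,0,0.001],[0,0,0],0]
    - [[0,0,0],[0,0,0],0]
    - [[0,0,0],[0,0,0],0]

```text
clock: 6.7
eef_pos: [560.1, -27.6, 150.8]
tcp_rot: [3.141, 0.0, 1.571]
contact_force: [0.4, 0.1, -2.8]
opening: 0.217
```

Emit:
play_rows:
  moves:
    - [[0,0,0.001],[0,0,0],0]
    - [[0,0,0],[0,0,0],0]
    - [[0,0,0],[0,0,0],0]

```text
clock: 7.0
eef_pos: [560.0, -27.6, 149.5]
tcp_rot: [3.141, 0.0, 1.571]
contact_force: [0.0, 0.1, -1.8]
opening: 0.213
```

Emit:
play_rows:
  moves:
    - [[0,0,0.001],[0,0,0],0]
    - [[0,0,0],[0,0,0],25]
    - [[0,0,0],[0,0,0],30]
    - [[0,0,0],[0,0,0],60]
    - [[0,0,0],[0,0,0],60]
    - [[0,0,-0.01],[0,0,0],60]
    - [[0,0,-0.02],[0,0,0],60]
    - [[0,0,-0.03],[0,0,0],60]
    - [[0,0,-0.03],[0,0,0],60]
    - [[0,0,-0.01],[0,0,0],60]
    - [[0.016,0.003,0],[0,0,0],60]
    - [[0.04,0.005,0],[0,0,0],80]
    - [[0.04,0.005,0],[0,0,0],100]
    - [[0.04,0.005,0],[0,0,0],100]
    - [[0.04,0.005,0],[0,0,0],100]
    - [[0.04,0.004,0],[0,0,0],100]
    - [[0.04,0.004,0],[0,0,0],100]
    - [[0.03,0.003,0],[0,0,0],100]
    - [[0,0,0],[0,0,0],100]

```text
clock: 8.9
eef_pos: [592.8, 262.7, 246.4]
tcp_rot: [-3.14, -0.001, 1.574]
contact_force: [0.0, 0.1, 0.1]
opening: 1.002
```

```bash
cat >> h.py <<'E'
def look(tag):
    f=snap('top',tag); f2=snap('scene',tag+'s'); 
    a=f['pixels'][40:400,60:560]; b=f2['pixels'][100:480]
    cv2.imwrite(f'pics/{tag}c.png',np.vstack([cv2.resize(a,(800,576))])[:,:,::-1])
    s=sense(); print(s['clock'],s['eef_pos'].round(1),s['opening'])
    return f,f2
E
python3 - <<'E'
from h import *
f,f2=look('p1')
E
```

```text
9.0 [592.7 259.2 246.7] 0.9989205292531028
```

View pics/p1s.png

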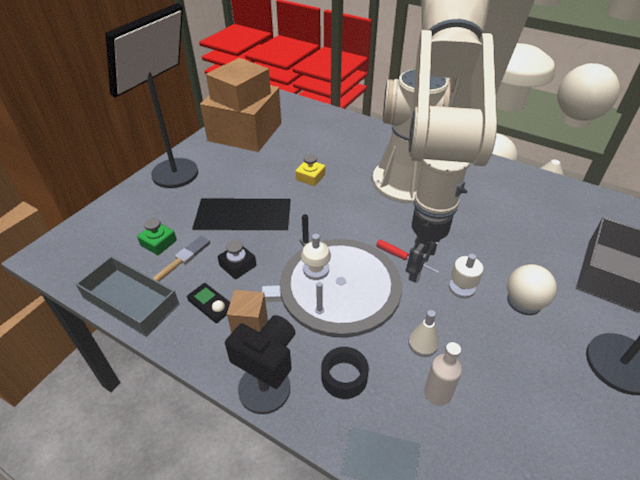

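The dome stands on the disc at (316,257). The cone's finial is still at (431,314) and the drum's at (472,257), so neither has moved.

Emit:
play_rows:
  moves:
    - [[0.02,0.003,0],[0,0,0],100]
    - [[0.018,0.002,0],[0,0,0],100]
    - [[0.008,0.001,0.01],[0,0,0],100]
    - [[0,0,0.03],[0,0,0],100]
    - [[0,0,0.03],[0,0,0],100]
    - [[0,0,0.03],[0,0,0],100]
    - [[0,0,0.02],[0,0,0],100]
    - [[0,0,0.013],[0,0,0],100]
    - [[0,0,0.01],[0,0,0],60]
    - [[0,0,0],[0,0,0],40]
    - [[0,0,0],[0,0,0],20]
    - [[0,0,0],[0,0,0],0]
    - [[0,0,0],[0,0,0],0]
    - [[0,0,0],[0,0,0],0]
    - [[0,0,0],[0,0,0],0]

```text
clock: 10.5
eef_pos: [599.8, 304.7, 106.5]
tcp_rot: [3.141, -0.001, 1.571]
contact_force: [-4.0, -0.3, 6.0]
opening: 0.218
```

Emit:
play_rows:
  moves:
    - [[0,0,-0.01],[0,0,0],0]
    - [[0,0,-0.02],[0,0,0],0]
    - [[0,0,-0.03],[0,0,0],0]
    - [[0,0,-0.03],[0,0,0],0]
    - [[0,0,-0.03],[0,0,0],0]
    - [[0,0,-0.03],[0,0,0],0]
    - [[-0.01,-0.005,-0.01],[0,0,0],0]
    - [[-0.02,-0.009,0],[0,0,0],0]
    - [[-0.03,-0.014,0],[0,0,0],0]
    - [[-0.035,-0.016,0],[0,0,0],0]
    - [[-0.035,-0.016,0],[0,0,0],0]
    - [[-0.035,-0.016,0],[0,0,0],0]
    - [[-0.035,-0.016,0],[0,0,0],0]
    - [[-0.03,-0.015,0],[0,0,0],0]
    - [[-0.02,-0.009,0],[0,0,0],0]
    - [[-0.007,-0.004,0],[0,0,0],0]
    - [[0,0,0],[0,0,0],0]
    - [[0,0,0],[0,0,0],0]

```text
clock: 12.3
eef_pos: [479.9, 47.8, 265.1]
tcp_rot: [3.141, -0.0, 1.57]
contact_force: [0.3, 0.5, -4.3]
opening: 0.212
```

Base offset is about 106, so the target TCP z is about 151.

Emit:
play_rows:
  moves:
    - [[0,0.001,0.015],[0,0,0],0]
    - [[0,0,0.03],[0,0,0],0]
    - [[0,0,0.03],[0,0,0],0]
    - [[0,0,0.02],[0,0,0],0]
    - [[0,0,0.01],[0,0,0],0]
    - [[0,0,0.005],[0,0,0],0]
    - [[0,0,0.002],[0,0,0],0]
    - [[0,0,0],[0,0,0],0]
    - [[0,0,0],[0,0,0],0]

```text
clock: 13.2
eef_pos: [481.5, 47.5, 154.2]
tcp_rot: [3.14, -0.0, 1.571]
contact_force: [0.3, 0.3, -3.9]
opening: 0.217
```

Emit:
play_rows:
  moves:
    - [[0,0,0.002],[0,0,0],0]
    - [[0,0,0.001],[0,0,0],0]
    - [[0,0,0],[0,0,0],0]
    - [[0,0,0],[0,0,0],0]

```text
clock: 13.6
eef_pos: [481.2, 47.4, 151.3]
tcp_rot: [3.14, -0.0, 1.571]
contact_force: [-1.9, -0.4, 5.3]
opening: 0.215
```

Emit:
play_rows:
  moves:
    - [[0,0,0],[0,0,0],25]
    - [[0,0,0],[0,0,0],30]
    - [[0,0,0],[0,0,0],60]
    - [[0,0,0],[0,0,0],60]
    - [[0,0,-0.01],[0,0,0],60]
    - [[0,0,-0.02],[0,0,0],60]
    - [[0,0,-0.03],[0,0,0],60]
    - [[0,0,-0.03],[0,0,0],60]
    - [[0,0,-0.01],[0,0,0],60]
    - [[0.02,-0.01,0],[0,0,0],80]
    - [[0.035,-0.014,0],[0,0,0],100]
    - [[0.035,-0.014,0],[0,0,0],100]
    - [[0.035,-0.014,0],[0,0,0],100]
    - [[0.035,-0.014,0],[0,0,0],100]
    - [[0.035,-0.014,0],[0,0,0],100]
    - [[0.028,-0.01,0],[0,0,0],100]
    - [[0,0,0],[0,0,0],100]
    - [[0,0,0],[0,0,0],100]

```text
clock: 15.4
eef_pos: [390.3, 270.6, 250.0]
tcp_rot: [-3.141, 0.001, 1.573]
contact_force: [-0.1, -0.8, 0.6]
opening: 0.997
```

```bash
python3 - <<'E'
from h import *
f,f2=look('p2')
E
```

```text
15.5 [390.8 269.7 250.1] 0.9979730768698525
```

View pics/p2s.png

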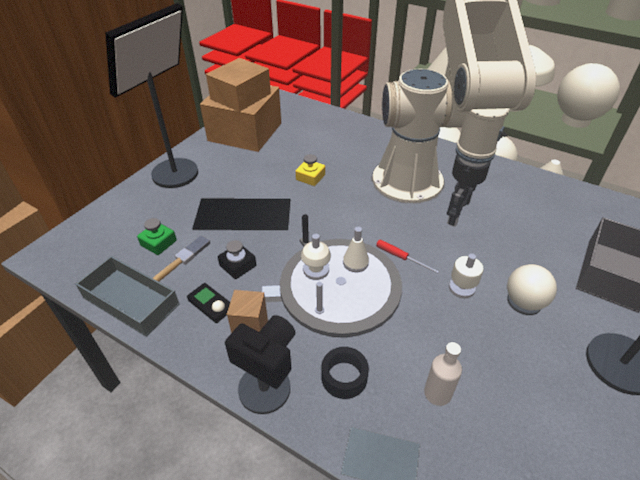

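The dome (316,257) and cone (357,250) both stand on the disc. The drum's finial is still at (472,257).

Emit:
play_rows:
  moves:
    - [[0.02,-0.005,0],[0,0,0],100]
    - [[0.025,-0.006,0],[0,0,0],100]
    - [[0.015,-0.004,0],[0,0,0],100]
    - [[0,0,0.02],[0,0,0],100]
    - [[0,0,0.03],[0,0,0],100]
    - [[0,0,0.03],[0,0,0],100]
    - [[0,0,0.03],[0,0,0],100]
    - [[0,0,0.02],[0,0,0],100]
    - [[0,0,0.01],[0,0,0],100]
    - [[0,0,0.005],[0,0,0],60]
    - [[0,0,0],[0,0,0],40]
    - [[0,0,0],[0,0,0],20]
    - [[0,0,0],[0,0,0],0]
    - [[0,0,0],[0,0,0],0]
    - [[0,0,0],[0,0,0],0]
    - [[0,0,0],[0,0,0],0]

```text
clock: 17.1
eef_pos: [375.6, 330.8, 106.2]
tcp_rot: [3.141, -0.001, 1.571]
contact_force: [-3.5, 0.7, 5.6]
opening: 0.218
```

Emit:
play_rows:
  moves:
    - [[0,0,-0.01],[0,0,0],0]
    - [[0,0,-0.02],[0,0,0],0]
    - [[0,0,-0.03],[0,0,0],0]
    - [[0,0,-0.03],[0,0,0],0]
    - [[0,0,-0.03],[0,0,0],0]
    - [[0,0,-0.03],[0,0,0],0]
    - [[-0.005,0.005,-0.01],[0,0,0],0]
    - [[-0.02,0.0175,0],[0,0,0],0]
    - [[-0.03,0.027,0],[0,0,0],0]
    - [[-0.03,0.027,0],[0,0,0],0]
    - [[-0.03,0.027,0],[0,0,0],0]
    - [[-0.03,0.027,0],[0,0,0],0]
    - [[-0.03,0.027,0],[0,0,0],0]
    - [[-0.02,0.018,0],[0,0,0],0]
    - [[-0.01,0.008,0],[0,0,0],0]
    - [[0,0,0],[0,0,0],0]
    - [[0,0,0],[0,0,0],0]

```text
clock: 18.8
eef_pos: [558.5, 125.5, 264.6]
tcp_rot: [-3.14, -0.0, 1.57]
contact_force: [0.7, 0.0, -3.5]
opening: 0.215
```

Emit:
play_rows:
  moves:
    - [[0,0.001,0.015],[0,0,0],0]
    - [[0,0,0.03],[0,0,0],0]
    - [[0,0,0.03],[0,0,0],0]
    - [[0,0,0.02],[0,0,0],0]
    - [[0,0,0.01],[0,0,0],0]
    - [[0,0,0.005],[0,0,0],0]
    - [[0,0,0.002],[0,0,0],0]
    - [[0,0,0.001],[0,0,0],0]
    - [[0,0,0],[0,0,0],0]
    - [[0,0,0],[0,0,0],0]

```text
clock: 19.8
eef_pos: [560.8, 125.5, 153.1]
tcp_rot: [3.14, -0.0, 1.571]
contact_force: [0.8, 0.0, -2.7]
opening: 0.215
```

Emit:
play_rows:
  moves:
    - [[0,0,0.001],[0,0,0],0]
    - [[0,0,0.001],[0,0,0],0]
    - [[0,0,0],[0,0,0],0]
    - [[0,0,0],[0,0,0],25]
    - [[0,0,0],[0,0,0],30]
    - [[0,0,0],[0,0,0],60]
    - [[0,0,0],[0,0,0],60]
    - [[0,0,-0.01],[0,0,0],60]
    - [[0,0,-0.02],[0,0,0],60]
    - [[0,0,-0.03],[0,0,0],60]
    - [[0,0,-0.02],[0,0,0],60]
    - [[-0.017,0.02,0],[0,0,0],60]
    - [[-0.02,0.03,0],[0,0,0],60]
    - [[-0.02,0.03,0],[0,0,0],60]
    - [[-0.02,0.03,0],[0,0,0],60]
    - [[0,0,0],[0,0,0],60]
    - [[0,0,0],[0,0,0],60]
    - [[0,0,0],[0,0,0],60]

```text
clock: 21.6
eef_pos: [669.4, 48.9, 230.4]
tcp_rot: [-3.141, -0.0, 1.571]
contact_force: [-0.8, 0.6, 0.5]
opening: 0.601
```

```bash
python3 - <<'E'
from h import *
f,f2=look('p3')
E
```

```text
21.7 [669.4  49.1 230.6] 0.5972931352662662
```

View pics/p3s.png

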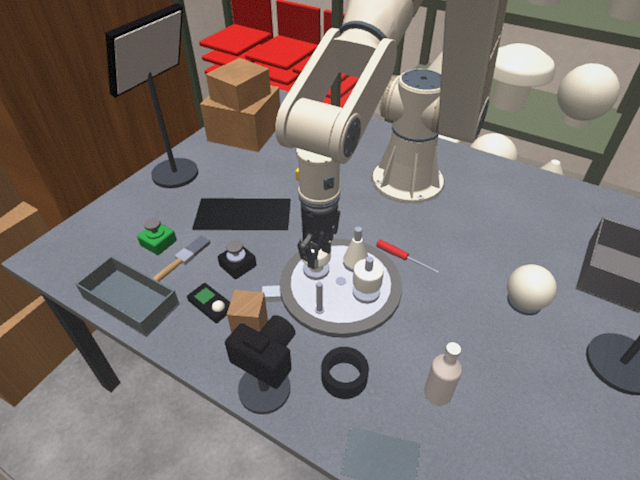

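All three lamps stand on the disc, with the drum at (368,272). The crank pin is still at (319,284), so I lower over it and pinch.

Emit:
play_rows:
  moves:
    - [[0,0,0.02],[0,0,0],60]
    - [[0,0,0.03],[0,0,0],60]
    - [[0,0,0.03],[0,0,0],60]
    - [[0,0,0.02],[0,0,0],60]
    - [[0,0,0.015],[0,0,0],60]
    - [[0,0,0],[0,0,0],30]
    - [[0,0,0],[0,0,0],0]
    - [[0,0,0],[0,0,0],0]
    - [[0,0,0],[0,0,0],0]
    - [[0,0,0],[0,0,0],0]

```text
clock: 22.7
eef_pos: [670.2, 48.6, 116.6]
tcp_rot: [3.141, -0.0, 1.571]
contact_force: [-6.2, 1.5, 6.2]
opening: 0.172
```

```bash
python3 - <<'E'
from h import *
s=sense(); print(s['eef_pos'],s['qpos'].round(2),s['contact_force'])
c=np.array([559,48]); th=np.r_[0,np.linspace(0,np.pi/2+.02,19)]
p=np.c_[np.cos(th),np.sin(th)]*112
d=np.diff(p,axis=0); print((d[1:,::-1]*1000).round().tolist() and (d[1:,::-1]).round(1).tolist())
E
```

```text
[670.23942899  48.64983904 116.62136918] [0.07 0.54 1.62 0.   0.98 0.07] [-6.16768838  1.54871377  6.20895529]
[[9.9, -0.4], [9.8, -1.3], [9.7, -2.2], [9.4, -3.0], [9.1, -3.8], [8.7, -4.6], [8.3, -5.4], [7.8, -6.1], [7.2, -6.8], [6.6, -7.4], [5.9, -7.9], [5.2, -8.4], [4.4, -8.8], [3.6, -9.2], [2.8, -9.5], [2.0, -9.7], [1.1, -9.8], [0.2, -9.9]]
```

Emit:
play_rows:
  moves:
    - [[0.004,0,0],[0,0,0],0]
    - [[0.006,-0.0004,0],[0,0,0],0]
    - [[0.0098,-0.0013,0],[0,0,0],0]
    - [[0.0097,-0.0022,0],[0,0,0],0]
    - [[0.0094,-0.003,0],[0,0,0],0]
    - [[0.0091,-0.0038,0],[0,0,0],0]
    - [[0.0087,-0.0046,0],[0,0,0],0]
    - [[0.0083,-0.0054,0],[0,0,0],0]
    - [[0.0078,-0.0061,0],[0,0,0],0]
    - [[0.0072,-0.0068,0],[0,0,0],0]
    - [[0.0066,-0.0074,0],[0,0,0],0]
    - [[0.0059,-0.0079,0],[0,0,0],0]
    - [[0.0052,-0.0084,0],[0,0,0],0]
    - [[0.0044,-0.0088,0],[0,0,0],0]
    - [[0.0036,-0.0092,0],[0,0,0],0]
    - [[0.0028,-0.0095,0],[0,0,0],0]
    - [[0.002,-0.0097,0],[0,0,0],0]
    - [[0,0,0],[0,0,0],0]
    - [[0,0,0],[0,0,0],0]

```text
clock: 24.6
eef_pos: [577.1, 164.3, 116.8]
tcp_rot: [3.137, -0.008, 1.569]
contact_force: [-0.4, 24.1, 1.3]
opening: 0.171
```

```bash
python3 - <<'E'
from h import *
f,f2=look('p4'); s=sense(); print(s['contact_force'],s['wrist_torque'])
o=np.vstack([cv2.resize(f['pixels'][120:290,170:380],(700,567))]); cv2.imwrite('pics/p4z.png',o[:,:,::-1])
f0=load('top')
for P in [(559,48,45),(559+165,48,43),(559,48+165,43),(559,48-165,43),(559-165,48,43)]: print(proj(f,P).round(1))
E
```

```text
24.7 [577.1 164.3 116.8] 0.17000734641359283
[-1.43116027 24.55457132  2.13933711] [ 3.68118652  0.10334905 -0.35709674]
[281.6 206.2]
[282.3 138.7]
[213.4 205.9]
[350.  206.7]
[281.  274.8]
```

View pics/p4z.png

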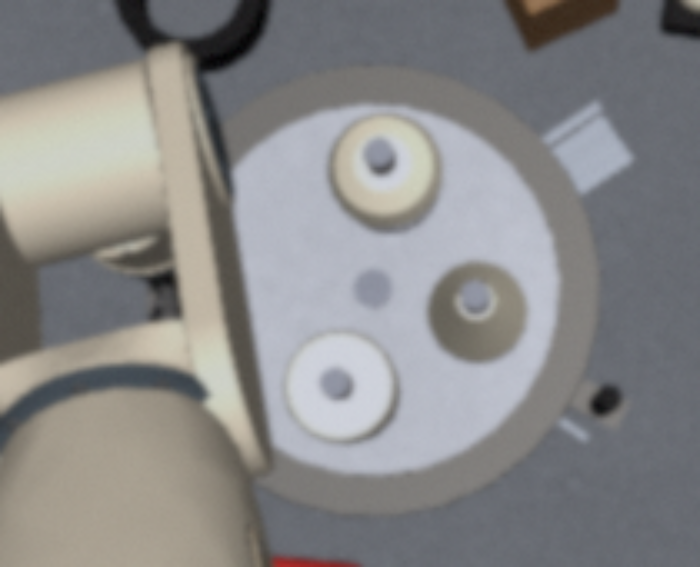

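```bash
python3 - <<'E'
from h import *
f=load('top')
A=np.array([[560,-27.6],[481.3,47.5],[560.8,125.5]])
B=np.array([ray(f,*p,177)[:2] for p in [(283.4,166.2),(312.2,208.8),(270.8,234.9)]]); print(B.round(1))
a=A-A.mean(0); b=B-B.mean(0); th=np.arctan2((a[:,0]*b[:,1]-a[:,1]*b[:,0]).sum(),(a*b).sum())
R=np.array([[np.cos(th),-np.sin(th)],[np.sin(th),np.cos(th)]]); t=B.mean(0)-R@A.mean(0)
print(th,np.linalg.solve(np.eye(2)-R,t),(B-(A@R.T+t)).round(1))
E
```

```text
[[632.6  35.6]
 [539.4 -27.9]
 [482.   61.6]]
1.3836632772488735 [557.99809601  46.24745139] [[ 1.7  1.2]
 [-3.1  1. ]
 [ 1.4 -2.1]]
```

View pics/p4s.png

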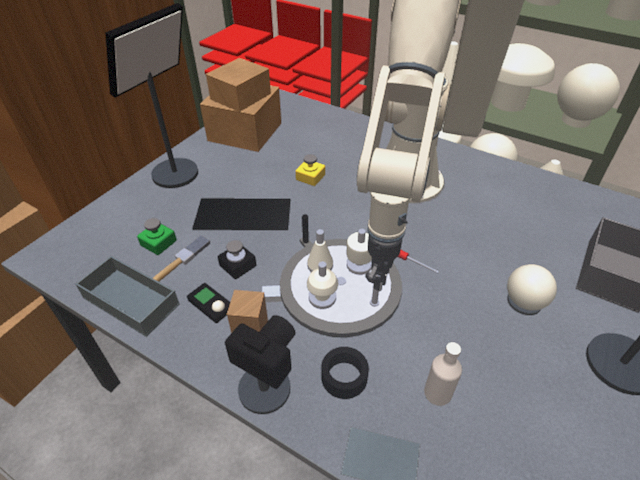

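The lamps have turned 1.38 rad with the disc, about the expected centre, and all stand upright. The force is a radial offset in the pinch, so I shift outward a little and then continue along the tangent towards the stop.

Emit:
play_rows:
  moves:
    - [[0.003,0,0],[0,0,0],0]
    - [[0.003,-0.003,0],[0,0,0],0]
    - [[0.001,-0.005,0],[0,0,0],0]
    - [[0,-0.005,0],[0,0,0],0]
    - [[0,-0.005,0],[0,0,0],0]
    - [[0,-0.003,0],[0,0,0],0]
    - [[0,0,0],[0,0,0],0]
    - [[0,0,0],[0,0,0],0]

```text
clock: 25.5
eef_pos: [556.4, 166.9, 116.7]
tcp_rot: [3.138, -0.002, 1.571]
contact_force: [2.8, 1.6, 6.5]
opening: 0.172
```

Emit:
play_rows:
  moves:
    - [[0,-0.003,0],[0,0,0],0]
    - [[0,-0.004,0],[0,0,0],0]
    - [[-0.001,-0.004,0],[0,0,0],0]
    - [[0,-0.004,0],[0,0,0],0]
    - [[0,0,0],[0,0,0],0]
    - [[0,0,0],[0,0,0],0]

```text
clock: 26.1
eef_pos: [541.6, 166.6, 116.8]
tcp_rot: [3.137, -0.003, 1.571]
contact_force: [2.9, 5.4, 6.3]
opening: 0.167
```

Emit:
play_rows:
  moves:
    - [[-0.001,-0.004,0],[0,0,0],0]
    - [[-0.001,-0.004,0],[0,0,0],0]
    - [[-0.001,-0.004,0],[0,0,0],0]
    - [[-0.001,-0.003,0],[0,0,0],0]
    - [[0,0,0],[0,0,0],0]
    - [[0,0,0],[0,0,0],0]

```text
clock: 26.7
eef_pos: [537.6, 166.5, 117.2]
tcp_rot: [3.116, -0.01, 1.571]
contact_force: [47.2, 22.2, -37.0]
opening: 0.169
```

Emit:
play_rows:
  moves:
    - [[0.002,0.004,0],[0,0,0],0]
    - [[0.002,0.004,0],[0,0,0],0]
    - [[0,0,0],[0,0,0],0]
    - [[0,0,0],[0,0,0],0]

```text
clock: 27.1
eef_pos: [537.6, 166.6, 116.9]
tcp_rot: [3.132, -0.003, 1.571]
contact_force: [15.6, 3.0, -3.6]
opening: 0.171
```

```bash
python3 - <<'E'
from h import *
f,f2=look('p5')
o=cv2.resize(f2['pixels'][200:350,260:460],(800,600),interpolation=cv2.INTER_CUBIC); cv2.imwrite('pics/p5z.png',o[:,:,::-1])
E
```

```text
27.2 [537.6 166.6 116.9] 0.1675411040421768
```

View pics/p5z.png

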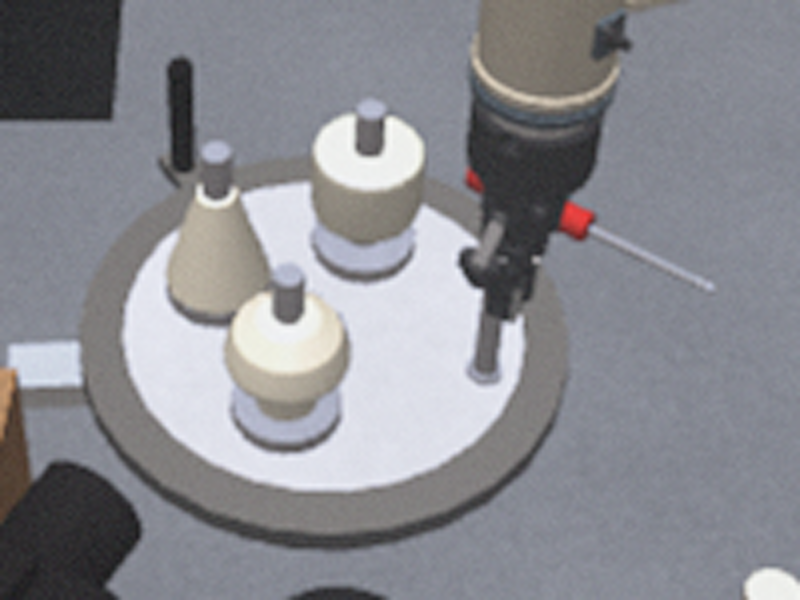

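The lamps are upright, and backing off from 47 N to 16 N left the pin in the same place, so it is at its stop. Releasing and heading to the ring post.

Emit:
play_rows:
  moves:
    - [[0,0.002,0],[0,0,0],0]
    - [[0,0,0],[0,0,0],25]
    - [[0,0,0],[0,0,0],50]
    - [[0,0,0],[0,0,0],60]
    - [[0,0,-0.02],[0,0,0],60]
    - [[0,0,-0.03],[0,0,0],60]
    - [[0,0,-0.03],[0,0,0],60]
    - [[0,0,-0.03],[0,0,0],60]
    - [[0,0,-0.02],[0,0,0],60]
    - [[-0.02,-0.004,0],[0,0,0],60]
    - [[-0.04,-0.008,0],[0,0,0],60]
    - [[-0.04,-0.008,0],[0,0,0],60]
    - [[-0.04,-0.008,0],[0,0,0],60]
    - [[-0.04,-0.008,0],[0,0,0],60]
    - [[-0.04,-0.008,0],[0,0,0],60]
    - [[-0.04,-0.008,0],[0,0,0],60]
    - [[-0.025,-0.005,0],[0,0,0],60]
    - [[0,0,0],[0,0,0],60]
    - [[0,0,0],[0,0,0],60]

```text
clock: 29.1
eef_pos: [477.3, -120.1, 245.1]
tcp_rot: [-3.141, -0.001, 1.569]
contact_force: [-0.2, 0.8, -1.1]
opening: 0.596
```

```bash
python3 - <<'E'
from h import *
f,f2=look('p6')
print('pin base',ray(f2,381,293.5,45))
im=f['pixels']; o=np.vstack([cv2.resize(im[130:290,180:390],(788,600))]); cv2.imwrite('pics/p6z.png',o[:,:,::-1])
E
```

```text
29.2 [ 477.7 -119.2  245.2] 0.6014457795552733
pin base [542.61644072 157.91461854  45.        ]
```

View pics/p6z.png

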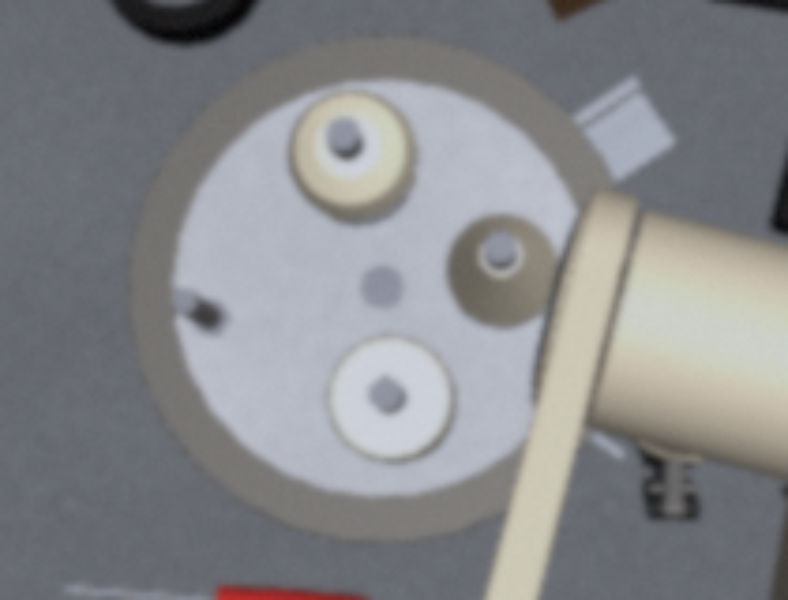

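The pin is at about (543,159), roughly 98°, and all the lamps are upright with the disc at its stop. The gripper is over the post.

Emit:
play_rows:
  moves:
    - [[0,0,0.03],[0,0,0],60]
    - [[0,0,0.03],[0,0,0],60]
    - [[0,0,0.03],[0,0,0],60]
    - [[0,0,0.02],[0,0,0],60]
    - [[0,0,0.02],[0,0,0],60]
    - [[0,0,0.01],[0,0,0],60]
    - [[0,0,0],[0,0,0],40]
    - [[0,0,0],[0,0,0],20]
    - [[0,0,0],[0,0,0],0]
    - [[0,0,0],[0,0,0],0]
    - [[0,0,0],[0,0,0],0]
    - [[0,0,0],[0,0,0],0]

```text
clock: 30.4
eef_pos: [478.4, -120.1, 106.1]
tcp_rot: [3.14, 0.0, 1.571]
contact_force: [-0.5, 2.5, 5.3]
opening: 0.192
```

```bash
python3 - <<'E'
from h import *
s=sense(); e=s['eef_pos'];print(e,s['qpos'].round(2),s['contact_force'])
c=np.array([559,48.]); a0=np.arctan2(e[1]-48,e[0]-559); r=np.hypot(e[0]-559,e[1]-48); print(a0,r)
th=np.linspace(a0,a0+1.02,19)
p=np.c_[np.cos(th),np.sin(th)]*186
d=np.diff(p,axis=0); print((d[:,::-1]).round(1).tolist())
E
```

```text
[ 478.37203642 -120.09817514  106.08001447] [-0.25  0.32  2.02  0.    0.8  -0.25] [-0.54941654  2.54424898  5.30349905]
-2.0180302255281335 186.43461319610276
[[-4.3, 9.6], [-3.7, 9.9], [-3.2, 10.1], [-2.6, 10.2], [-2.0, 10.3], [-1.4, 10.4], [-0.8, 10.5], [-0.2, 10.5], [0.4, 10.5], [1.0, 10.5], [1.6, 10.4], [2.1, 10.3], [2.7, 10.2], [3.3, 10.0], [3.9, 9.8], [4.4, 9.6], [4.9, 9.3], [5.5, 9.0]]
```

Grip is confirmed at 0.19, about 17 mm. Following the arc around to near the mark.

Emit:
play_rows:
  moves:
    - [[-0.0043,0.0096,0],[0,0,0],0]
    - [[-0.0037,0.0099,0],[0,0,0],0]
    - [[-0.0032,0.0101,0],[0,0,0],0]
    - [[-0.0026,0.0102,0],[0,0,0],0]
    - [[-0.002,0.0103,0],[0,0,0],0]
    - [[-0.0014,0.0104,0],[0,0,0],0]
    - [[-0.0008,0.0105,0],[0,0,0],0]
    - [[-0.0002,0.0105,0],[0,0,0],0]
    - [[0.0004,0.0105,0],[0,0,0],0]
    - [[0,0,0],[0,0,0],0]

```text
clock: 31.4
eef_pos: [571.0, -138.7, 105.9]
tcp_rot: [3.14, 0.002, 1.572]
contact_force: [-1.1, -5.1, 7.4]
opening: 0.194
```

Emit:
play_rows:
  moves:
    - [[0.001,0.0105,0],[0,0,0],0]
    - [[0.0016,0.0104,0],[0,0,0],0]
    - [[0.0021,0.0103,0],[0,0,0],0]
    - [[0.0027,0.0102,0],[0,0,0],0]
    - [[0.0033,0.01,0],[0,0,0],0]
    - [[0.0039,0.0098,0],[0,0,0],0]
    - [[0.0044,0.0096,0],[0,0,0],0]
    - [[0.004,0.007,0],[0,0,0],0]
    - [[0,0,0],[0,0,0],0]
    - [[0,0,0],[0,0,0],0]

```text
clock: 32.4
eef_pos: [648.6, -114.7, 105.6]
tcp_rot: [3.139, -0.0, 1.57]
contact_force: [3.3, -1.3, 2.9]
opening: 0.194
```

Emit:
play_rows:
  moves:
    - [[0.002,0.004,0],[0,0,0],0]
    - [[0.0025,0.004,0],[0,0,0],0]
    - [[0.0025,0.004,0],[0,0,0],0]
    - [[0.002,0.003,0],[0,0,0],0]
    - [[0,0,0],[0,0,0],0]
    - [[0,0,0],[0,0,0],0]

```text
clock: 33.0
eef_pos: [662.3, -105.7, 105.6]
tcp_rot: [-3.141, -0.0, 1.571]
contact_force: [-0.1, -0.4, 5.5]
opening: 0.198
```

Emit:
play_rows:
  moves:
    - [[0.002,0.003,0],[0,0,0],0]
    - [[0.002,0.003,0],[0,0,0],0]
    - [[0.002,0.002,0],[0,0,0],0]
    - [[0,0,0],[0,0,0],0]
    - [[0,0,0],[0,0,0],0]

```text
clock: 33.5
eef_pos: [663.2, -105.0, 105.5]
tcp_rot: [-3.128, 0.006, 1.572]
contact_force: [-30.6, -25.7, 24.8]
opening: 0.196
```

The ring is hard against its stop at the mark (663,-105). I relax, release and move over the plunger with the fingers shut.

Emit:
play_rows:
  moves:
    - [[-0.002,-0.002,0],[0,0,0],0]
    - [[-0.002,-0.003,0],[0,0,0],0]
    - [[0,0,0],[0,0,0],30]
    - [[0,0,0],[0,0,0],50]
    - [[0,0,0],[0,0,0],50]
    - [[0,0,-0.02],[0,0,0],50]
    - [[0,0,-0.03],[0,0,0],50]
    - [[0,0,-0.03],[0,0,0],50]
    - [[0,0,-0.02],[0,0,0],50]
    - [[-0.02,-0.005,0],[0,0,0],30]
    - [[-0.035,-0.008,0],[0,0,0],0]
    - [[-0.035,-0.008,0],[0,0,0],0]
    - [[-0.035,-0.008,0],[0,0,0],0]
    - [[-0.024,-0.003,0],[0,0,0],0]
    - [[0,0,0],[0,0,0],0]
    - [[0,0,0],[0,0,0],0]
    - [[0,0,0],[0,0,0],0]

```text
clock: 35.2
eef_pos: [633.8, -251.7, 205.0]
tcp_rot: [-3.141, -0.001, 1.572]
contact_force: [-0.1, -0.3, 0.9]
opening: 0.003
```

```bash
python3 - <<'E'
from h import *
f,f2=look('p7')
E
```

```text
35.3 [ 633.9 -251.6  205.2] 0.002031078901948758
```

View pics/p7s.png

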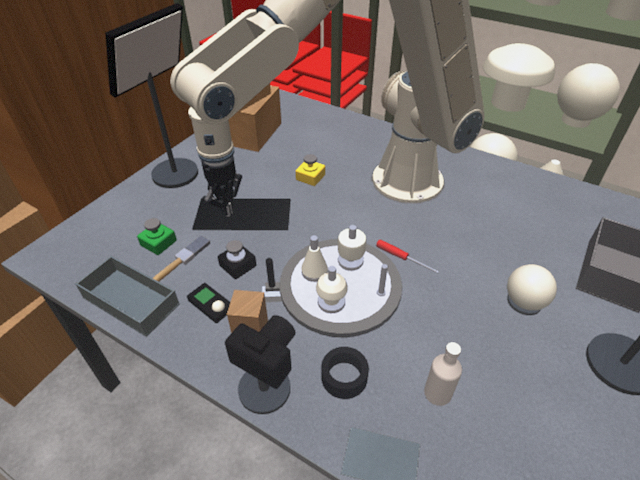

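The lamps are upright, the post is at (268,262) over its bracket, and the plunger head is at (235,247). Pressing.

Emit:
play_rows:
  moves:
    - [[-0.001,-0.003,0.03],[0,0,0],0]
    - [[0,0,0.03],[0,0,0],0]
    - [[0,0,0.03],[0,0,0],0]
    - [[0,0,0.02],[0,0,0],0]
    - [[0,0,0.008],[0,0,0],0]
    - [[0,0,0.008],[0,0,0],0]
    - [[0,0,0.006],[0,0,0],0]
    - [[0,0,0],[0,0,0],0]
    - [[0,0,0],[0,0,0],0]
    - [[0,0,0],[0,0,0],0]

```text
clock: 36.3
eef_pos: [630.8, -253.3, 74.7]
tcp_rot: [3.141, -0.001, 1.571]
contact_force: [-3.9, 3.7, 6.9]
opening: 0.001
```

Emit:
play_rows:
  moves:
    - [[0,0,0.002],[0,0,0],0]
    - [[0,0,0.002],[0,0,0],0]
    - [[0,0,0.001],[0,0,0],0]
    - [[0,0,0],[0,0,0],0]
    - [[0,0,0],[0,0,0],0]
    - [[0,0,0],[0,0,0],0]

```text
clock: 36.9
eef_pos: [631.2, -253.5, 72.8]
tcp_rot: [3.14, 0.0, 1.571]
contact_force: [-11.7, 7.0, 30.1]
opening: 0.001
```

Reading 30 N at 12 mm of travel, so the plunger is on its stop. Lifting off and measuring the lamps.

Emit:
play_rows:
  moves:
    - [[0,0,-0.01],[0,0,0],0]
    - [[0,0,-0.03],[0,0,0],0]
    - [[0,0,-0.04],[0,0,0],30]
    - [[0,0,-0.04],[0,0,0],60]
    - [[0,0,-0.04],[0,0,0],60]
    - [[0,0,-0.03],[0,0,0],60]
    - [[0,0,0],[0,0,0],60]

```text
clock: 37.6
eef_pos: [633.5, -254.9, 265.2]
tcp_rot: [3.132, 0.004, 1.571]
contact_force: [0.7, -0.2, 0.9]
opening: 0.601
```

```bash
python3 - <<'E'
from h import *
f,f2=look('p8')
for n,p in [('dome',(271.5,166)),('cone',(313.3,196.7)),('drum',(283.2,235.3))]: print(n,ray(f,*p,177).round(1))
o=np.hstack([cv2.resize(f['pixels'][130:290,205:355],(400,427)),cv2.resize(f2['pixels'][210:320,280:390],(400,427)[::1])]); cv2.imwrite('pics/p8z.png',o[:,:,::-1])
E
```

```text
37.7 [ 631.3 -254.1  260. ] 0.6005498395936167
dome [632.9  61.7 177. ]
cone [565.9 -30.1 177. ]
drum [481.3  34.7 177. ]
```

View pics/p8z.png

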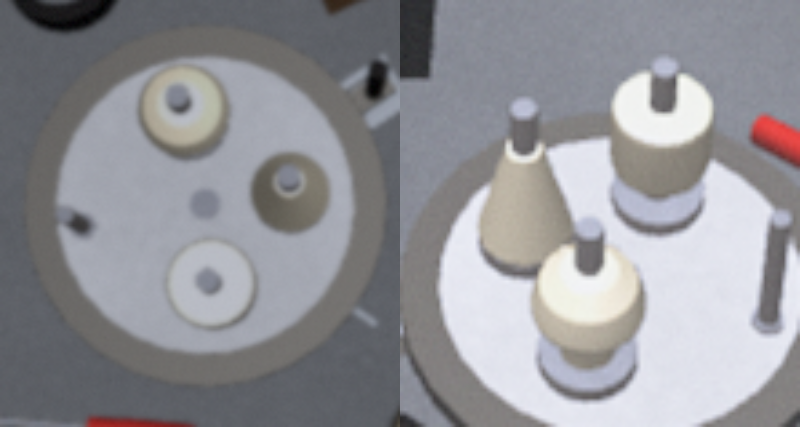

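The lamps have not moved since the turn. Next I pick up the cone at (566,-30).

Emit:
play_rows:
  moves:
    - [[0.014,-0.004,0],[0,0,0],60]
    - [[0.035,-0.01,0],[0,0,0],60]
    - [[0.035,-0.01,0],[0,0,0],60]
    - [[0.035,-0.01,0],[0,0,0],60]
    - [[0.035,-0.01,0],[0,0,0],60]
    - [[0.035,-0.011,0],[0,0,0],60]
    - [[0.025,-0.01,0],[0,0,0],60]
    - [[0.01,0,0],[0,0,0],60]
    - [[0,0,0],[0,0,0],60]
    - [[0,0,0],[0,0,0],60]

```text
clock: 38.7
eef_pos: [565.7, -30.2, 257.8]
tcp_rot: [-3.141, 0.0, 1.571]
contact_force: [-0.4, 0.0, 0.9]
opening: 0.597
```

Emit:
play_rows:
  moves:
    - [[0,0,0.02],[0,0,0],60]
    - [[0,0,0.03],[0,0,0],60]
    - [[0,0,0.03],[0,0,0],60]
    - [[0,0,0.02],[0,0,0],60]
    - [[0,0,0.008],[0,0,0],60]
    - [[0,0,0],[0,0,0],40]
    - [[0,0,0],[0,0,0],20]
    - [[0,0,0],[0,0,0],0]
    - [[0,0,0],[0,0,0],0]
    - [[0,0,0],[0,0,0],0]
    - [[0,0,0],[0,0,0],0]

```text
clock: 39.8
eef_pos: [566.5, -30.0, 151.3]
tcp_rot: [3.139, 0.0, 1.571]
contact_force: [2.0, -0.8, 4.3]
opening: 0.213
```

Emit:
play_rows:
  moves:
    - [[0,0,-0.01],[0,0,0],0]
    - [[0,0,-0.02],[0,0,0],0]
    - [[0,0,-0.03],[0,0,0],0]
    - [[0,0,-0.03],[0,0,0],0]
    - [[-0.01,0,-0.025],[0,0,0],0]
    - [[-0.02,-0.004,0],[0,0,0],0]
    - [[-0.03,-0.006,0],[0,0,0],0]
    - [[-0.035,-0.006,0],[0,0,0],0]
    - [[-0.035,-0.006,0],[0,0,0],0]
    - [[-0.035,-0.006,0],[0,0,0],0]
    - [[-0.035,-0.006,0],[0,0,0],0]
    - [[-0.035,-0.006,0],[0,0,0],0]
    - [[-0.035,-0.006,0],[0,0,0],0]
    - [[-0.035,-0.006,0],[0,0,0],0]
    - [[-0.035,-0.006,0],[0,0,0],0]
    - [[-0.035,-0.006,0],[0,0,0],0]
    - [[-0.03,-0.005,0],[0,0,0],0]
    - [[-0.02,-0.003,0],[0,0,0],0]
    - [[-0.005,0,0],[0,0,0],0]
    - [[0,0,0],[0,0,0],0]

```text
clock: 41.8
eef_pos: [493.3, -459.6, 264.9]
tcp_rot: [-3.141, -0.001, 1.57]
contact_force: [0.1, -0.1, -4.1]
opening: 0.213
```

Emit:
play_rows:
  moves:
    - [[0,0,0.02],[0,0,0],0]
    - [[0,0,0.03],[0,0,0],0]
    - [[0,0,0.03],[0,0,0],0]
    - [[0,0,0.03],[0,0,0],0]
    - [[0,0,0.02],[0,0,0],0]
    - [[0,0,0.01],[0,0,0],0]
    - [[0,0,0.005],[0,0,0],0]
    - [[0,0,0.005],[0,0,0],0]
    - [[0,0,0.001],[0,0,0],0]
    - [[0,0,0.001],[0,0,0],0]
    - [[0,0,0],[0,0,0],0]
    - [[0,0,0],[0,0,0],0]

```text
clock: 43.0
eef_pos: [493.8, -460.1, 113.8]
tcp_rot: [3.141, 0.001, 1.571]
contact_force: [0.5, 0.2, -4.8]
opening: 0.215
```

Emit:
play_rows:
  moves:
    - [[0,0,0.001],[0,0,0],0]
    - [[0,0,0.001],[0,0,0],0]
    - [[0,0,0],[0,0,0],0]
    - [[0,0,0],[0,0,0],25]
    - [[0,0,0],[0,0,0],30]
    - [[0,0,0],[0,0,0],60]
    - [[0,0,0],[0,0,0],60]
    - [[0,0,-0.02],[0,0,0],60]
    - [[0,0,-0.03],[0,0,0],60]
    - [[0,0,-0.035],[0,0,0],60]
    - [[0,0,-0.035],[0,0,0],60]
    - [[0,0,-0.03],[0,0,0],60]

```text
clock: 44.2
eef_pos: [493.7, -460.1, 263.3]
tcp_rot: [3.141, 0.001, 1.571]
contact_force: [1.1, -0.6, -0.1]
opening: 0.597
```

Emit:
play_rows:
  moves:
    - [[0.02,0.005,0],[0,0,0],60]
    - [[0.038,0.01,0],[0,0,0],60]
    - [[0.038,0.01,0],[0,0,0],60]
    - [[0.038,0.01,0],[0,0,0],60]
    - [[0.038,0.01,0],[0,0,0],60]
    - [[0.038,0.01,0],[0,0,0],60]
    - [[0.038,0.01,0],[0,0,0],60]
    - [[0.038,0.01,0],[0,0,0],60]
    - [[0.038,0.01,0],[0,0,0],60]
    - [[0.038,0.01,0],[0,0,0],60]
    - [[0.038,0.01,0],[0,0,0],60]
    - [[0.038,0.01,0],[0,0,0],60]
    - [[0.038,0.01,0],[0,0,0],60]
    - [[0.03,0.009,0],[0,0,0],60]
    - [[0.016,0.005,0],[0,0,0],60]
    - [[0,0,0],[0,0,0],60]
    - [[0,0,0],[0,0,0],60]

```text
clock: 45.9
eef_pos: [632.1, 61.6, 260.8]
tcp_rot: [-3.141, 0.001, 1.571]
contact_force: [-0.6, -0.3, 0.4]
opening: 0.6
```

```bash
python3 - <<'E'
from h import *
f,f2=look('p9')
E
```

```text
46.0 [632.2  60.8 261.1] 0.5994779649961
```

View pics/p9s.png

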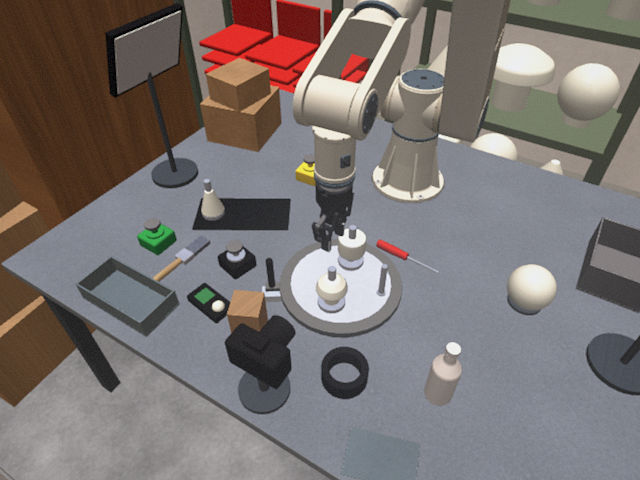

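The cone stands on the mat at (213,205). The dome (332,270) and drum (352,230) have not moved.

Emit:
play_rows:
  moves:
    - [[0.0005,0.0005,0.02],[0,0,0],60]
    - [[0,0,0.03],[0,0,0],60]
    - [[0,0,0.03],[0,0,0],60]
    - [[0,0,0.02],[0,0,0],60]
    - [[0,0,0.009],[0,0,0],60]
    - [[0,0,0],[0,0,0],40]
    - [[0,0,0],[0,0,0],20]
    - [[0,0,0],[0,0,0],0]
    - [[0,0,0],[0,0,0],0]
    - [[0,0,0],[0,0,0],0]
    - [[0,0,0],[0,0,0],0]

```text
clock: 47.1
eef_pos: [633.7, 62.5, 153.6]
tcp_rot: [3.14, 0.0, 1.571]
contact_force: [-2.0, -1.6, 6.6]
opening: 0.214
```

Emit:
play_rows:
  moves:
    - [[0,0,-0.01],[0,0,0],0]
    - [[0,0,-0.02],[0,0,0],0]
    - [[0,0,-0.03],[0,0,0],0]
    - [[0,0,-0.03],[0,0,0],0]
    - [[-0.01,-0.004,-0.025],[0,0,0],0]
    - [[-0.02,-0.009,0],[0,0,0],0]
    - [[-0.03,-0.013,0],[0,0,0],0]
    - [[-0.035,-0.015,0],[0,0,0],0]
    - [[-0.035,-0.015,0],[0,0,0],0]
    - [[-0.035,-0.015,0],[0,0,0],0]
    - [[-0.035,-0.015,0],[0,0,0],0]
    - [[-0.035,-0.015,0],[0,0,0],0]
    - [[-0.035,-0.015,0],[0,0,0],0]
    - [[-0.035,-0.015,0],[0,0,0],0]
    - [[-0.035,-0.015,0],[0,0,0],0]
    - [[-0.035,-0.015,0],[0,0,0],0]
    - [[-0.035,-0.015,0],[0,0,0],0]
    - [[-0.02,-0.009,0],[0,0,0],0]
    - [[-0.01,-0.004,0],[0,0,0],0]
    - [[0,0,0],[0,0,0],0]

```text
clock: 49.1
eef_pos: [443.7, -378.1, 267.4]
tcp_rot: [3.141, -0.0, 1.569]
contact_force: [0.4, 0.6, -3.3]
opening: 0.213
```

Target z is 6 + 108.5, about 114.5.

Emit:
play_rows:
  moves:
    - [[0,0.001,0.02],[0,0,0],0]
    - [[0,0,0.03],[0,0,0],0]
    - [[0,0,0.03],[0,0,0],0]
    - [[0,0,0.03],[0,0,0],0]
    - [[0,0,0.02],[0,0,0],0]
    - [[0,0,0.01],[0,0,0],0]
    - [[0,0,0.005],[0,0,0],0]
    - [[0,0,0.004],[0,0,0],0]
    - [[0,0,0.002],[0,0,0],0]
    - [[0,0,0.001],[0,0,0],0]
    - [[0,0,0],[0,0,0],0]
    - [[0,0,0],[0,0,0],0]

```text
clock: 50.3
eef_pos: [445.2, -377.6, 115.8]
tcp_rot: [3.141, 0.0, 1.571]
contact_force: [0.4, 0.3, -2.4]
opening: 0.216
```

Emit:
play_rows:
  moves:
    - [[0,0,0.001],[0,0,0],0]
    - [[0,0,0.001],[0,0,0],0]
    - [[0,0,0],[0,0,0],0]
    - [[0,0,0],[0,0,0],25]
    - [[0,0,0],[0,0,0],30]
    - [[0,0,0],[0,0,0],60]
    - [[0,0,0],[0,0,0],60]
    - [[0,0,-0.02],[0,0,0],60]
    - [[0,0,-0.03],[0,0,0],60]
    - [[0,0,-0.035],[0,0,0],60]
    - [[0,0,-0.035],[0,0,0],60]
    - [[0,0,-0.03],[0,0,0],60]

```text
clock: 51.5
eef_pos: [445.2, -377.5, 265.2]
tcp_rot: [3.141, 0.001, 1.571]
contact_force: [1.7, 0.4, -0.6]
opening: 0.602
```

Emit:
play_rows:
  moves:
    - [[0.02,0.002,0],[0,0,0],60]
    - [[0.036,0.003,0],[0,0,0],60]
    - [[0.036,0.003,0],[0,0,0],60]
    - [[0.036,0.003,0],[0,0,0],60]
    - [[0.036,0.003,0],[0,0,0],60]
    - [[0.036,0.003,0],[0,0,0],60]
    - [[0.036,0.003,0],[0,0,0],60]
    - [[0.036,0.003,0],[0,0,0],60]
    - [[0.036,0.003,0],[0,0,0],60]
    - [[0.036,0.003,0],[0,0,0],60]
    - [[0.036,0.003,0],[0,0,0],60]
    - [[0.02,0.003,0],[0,0,0],60]
    - [[0.012,0.001,0],[0,0,0],60]
    - [[0,0,0],[0,0,0],60]
    - [[0,0,0],[0,0,0],60]

```text
clock: 53.0
eef_pos: [480.7, 34.2, 262.9]
tcp_rot: [-3.141, 0.0, 1.571]
contact_force: [-0.9, 0.0, -0.0]
opening: 0.602
```

```bash
python3 - <<'E'
from h import *
f,f2=look('p10'); o=cv2.imread('pics/p9s.png')[:,:,::-1]; n=f2['pixels']
d=(cv2.absdiff(np.ascontiguousarray(o),np.ascontiguousarray(n)).max(2)>45).astype(np.uint8)
k,l,st,ce=cv2.connectedComponentsWithStats(cv2.dilate(d,np.ones((3,3))))
print([ (s.tolist(),c.round()) for s,c in zip(st[1:],ce[1:]) if s[4]>40])
E
```

```text
53.1 [480.9  33.7 263.1] 0.599286593342925
[([293, 0, 136, 253, 14896], array([351., 100.])), ([443, 8, 15, 72, 451], array([450.,  43.])), ([492, 16, 19, 63, 364], array([500.,  44.])), ([441, 84, 6, 20, 77], array([443.,  93.])), ([479, 103, 6, 18, 71], array([482., 111.])), ([438, 133, 23, 8, 77], array([449., 137.])), ([227, 179, 29, 42, 857], array([241., 202.])), ([315, 268, 34, 47, 957], array([332., 294.]))]
```

Only the arm and the dome changed: the dome is now on the mat at (241,202) and the drum is undisturbed.

Emit:
play_rows:
  moves:
    - [[0.0005,0,0.02],[0,0,0],60]
    - [[0,0,0.03],[0,0,0],60]
    - [[0,0,0.03],[0,0,0],60]
    - [[0,0,0.02],[0,0,0],60]
    - [[0,0,0.011],[0,0,0],60]
    - [[0,0,0],[0,0,0],40]
    - [[0,0,0],[0,0,0],20]
    - [[0,0,0],[0,0,0],0]
    - [[0,0,0],[0,0,0],0]
    - [[0,0,0],[0,0,0],0]
    - [[0,0,0],[0,0,0],0]

```text
clock: 54.2
eef_pos: [481.8, 35.0, 153.3]
tcp_rot: [3.14, 0.0, 1.571]
contact_force: [-1.2, -1.4, 7.2]
opening: 0.213
```

Emit:
play_rows:
  moves:
    - [[0,0,-0.01],[0,0,0],0]
    - [[0,0,-0.02],[0,0,0],0]
    - [[0,0,-0.03],[0,0,0],0]
    - [[0,0,-0.03],[0,0,0],0]
    - [[-0.01,-0.003,-0.025],[0,0,0],0]
    - [[-0.02,-0.005,0],[0,0,0],0]
    - [[-0.03,-0.008,0],[0,0,0],0]
    - [[-0.035,-0.009,0],[0,0,0],0]
    - [[-0.035,-0.009,0],[0,0,0],0]
    - [[-0.035,-0.009,0],[0,0,0],0]
    - [[-0.035,-0.009,0],[0,0,0],0]
    - [[-0.035,-0.009,0],[0,0,0],0]
    - [[-0.035,-0.009,0],[0,0,0],0]
    - [[-0.03,-0.008,0],[0,0,0],0]
    - [[-0.02,-0.005,0],[0,0,0],0]
    - [[-0.01,-0.003,0],[0,0,0],0]
    - [[0,0,0],[0,0,0],0]
    - [[0,0,0],[0,0,0],0]

```text
clock: 56.0
eef_pos: [395.1, -294.1, 267.3]
tcp_rot: [-3.141, -0.001, 1.571]
contact_force: [-0.2, 0.1, -3.3]
opening: 0.213
```

Emit:
play_rows:
  moves:
    - [[-0.002,0,0.02],[0,0,0],0]
    - [[0,0,0.03],[0,0,0],0]
    - [[0,0,0.03],[0,0,0],0]
    - [[0,0,0.03],[0,0,0],0]
    - [[0,0,0.02],[0,0,0],0]
    - [[0,0,0.01],[0,0,0],0]
    - [[0,0,0.005],[0,0,0],0]
    - [[0,0,0.004],[0,0,0],0]
    - [[0,0,0.002],[0,0,0],0]
    - [[0,0,0.001],[0,0,0],0]
    - [[0,0,0],[0,0,0],0]
    - [[0,0,0],[0,0,0],0]

```text
clock: 57.2
eef_pos: [395.3, -297.1, 115.7]
tcp_rot: [3.141, 0.0, 1.571]
contact_force: [-0.5, 0.9, -3.2]
opening: 0.216
```

Lower the last 2 mm, release, rise, and back away towards +y.

Emit:
play_rows:
  moves:
    - [[0,0,0.001],[0,0,0],0]
    - [[0,0,0.001],[0,0,0],0]
    - [[0,0,0],[0,0,0],0]
    - [[0,0,0],[0,0,0],25]
    - [[0,0,0],[0,0,0],30]
    - [[0,0,0],[0,0,0],60]
    - [[0,0,0],[0,0,0],60]
    - [[0,0,-0.02],[0,0,0],60]
    - [[0,0,-0.03],[0,0,0],60]
    - [[0,0,-0.035],[0,0,0],60]
    - [[0,0,-0.035],[0,0,0],60]
    - [[0,0,-0.03],[0,0,0],60]
    - [[0.03,0,0],[0,0,0],60]
    - [[0.04,0,0],[0,0,0],60]
    - [[0.04,0,0],[0,0,0],60]
    - [[0.04,0,0],[0,0,0],60]
    - [[0.04,0,0],[0,0,0],60]
    - [[0.04,0,0],[0,0,0],60]
    - [[0,0,0],[0,0,0],60]
    - [[0,0,0],[0,0,0],60]

```text
clock: 59.2
eef_pos: [395.2, -66.3, 263.4]
tcp_rot: [3.141, 0.0, 1.573]
contact_force: [-0.3, -1.0, 0.6]
opening: 0.599
```

```bash
python3 - <<'E'
from h import *
f,f2=look('p11')
o=np.zeros((600,800,3),np.uint8); o[:300,:400]=cv2.resize(f['pixels'][190:325,370:550],(400,300)); o[:300,400:]=cv2.resize(f2['pixels'][170:290,140:300],(400,300))
o[300:,:400]=cv2.resize(f['pixels'][0:480,0:640],(400,300)); o[300:,400:]=cv2.resize(f2['pixels'],(400,300))
cv2.imwrite('pics/p11z.png',o[:,:,::-1])
g=load('scene')
for P in [(395,-297,138),(445,-378,138),(494,-460,138)]: print(proj(f,P).round(1),proj(f2,P).round(1))
E
```

```text
59.3 [395.2 -67.5 263.3] 0.6051171450122595
[433.  275.9] [270.  180.2]
[469.3 253.6] [238.5 180.3]
[506.  231.9] [207.  180.2]
```

View pics/p11z.png

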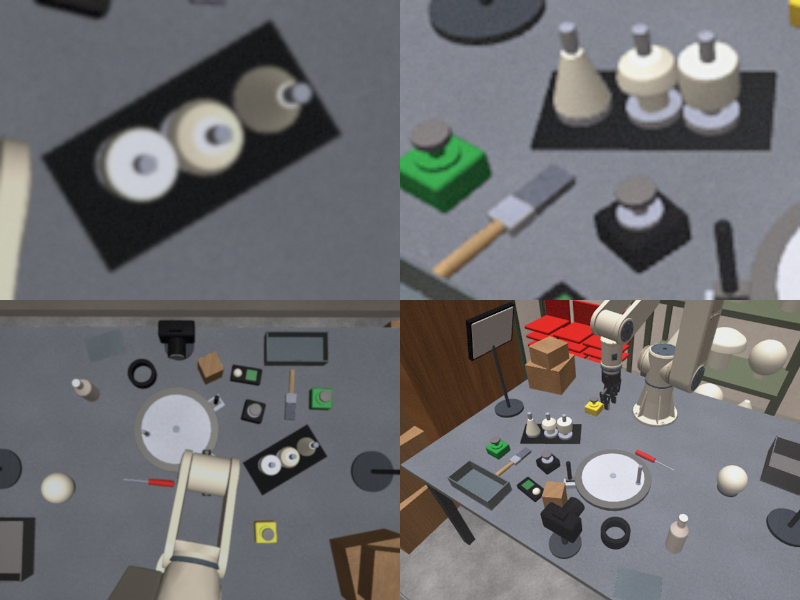

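All three lamps are upright on the mat, the post is at its mark and the plunger is up. The drum now sits ~25 mm from where I put it, beside the dome, so it seems it was knocked. I check its mat coordinates and that everything is at rest.

Emit:
play_rows:
  moves:
    - [[0,0,0],[0,0,0],60]
    - [[0,0,0],[0,0,0],60]
    - [[0,0,0],[0,0,0],60]
    - [[0,0,0],[0,0,0],60]
    - [[0,0,0],[0,0,0],60]
    - [[0,0,0],[0,0,0],60]

```text
clock: 59.9
eef_pos: [395.1, -67.0, 263.3]
tcp_rot: [-3.142, 0.0, 1.571]
contact_force: [-0.2, -0.5, -0.3]
opening: 0.599
```

```bash
python3 - <<'E'
from h import *
f,f2=look('p12')
u=np.array([.517,-.856]);v=np.array([.856,.517]);c=np.array([444.8,-378.4])
for n,p,q in [('cone',(504.1,231.4),(207.2,186-4.5)),('dome',(468.1,249.9),(236.8,182.4)),('drum',(435.7,263.4),(262.4,186))]:
    for X in (ray(f,*p,138)[:2],ray(f2,*q,138)[:2]): print(n,X.round(),(u@(X-c)).round(),(v@(X-c)).round())
for a,b in (('p11.png',f),('p11s.png',f2)):
    o=cv2.imread('pics/'+a)[:,:,::-1]; d=cv2.absdiff(np.ascontiguousarray(o),np.ascontiguousarray(b['pixels'])).max(2); print((d>30).sum())
# bystanders vs start
for n,b in (('top',f),('scene',f2)):
    d=(cv2.absdiff(load(n)['pixels'],b['pixels']).max(2)>45).astype(np.uint8)
    k,l,st,ce=cv2.connectedComponentsWithStats(cv2.dilate(d,np.ones((3,3)))); print(n,[s.tolist() for s in st[1:] if s[4]>60])
E
```

```text
60.0 [395.1 -66.9 263.3] 0.5957942446172002
cone [ 495. -456.] 92.0 3.0
cone [ 499. -455.] 93.0 7.0
dome [ 453. -375.] 2.0 9.0
dome [ 456. -376.] 4.0 11.0
drum [ 423. -303.] -76.0 20.0
drum [ 430. -300.] -75.0 28.0
34
2
top [[335, 151, 19, 23, 281], [275, 152, 11, 13, 117], [160, 180, 17, 13, 165], [226, 207, 15, 13, 147], [104, 213, 34, 32, 841], [412, 219, 100, 63, 3082], [138, 224, 6, 16, 63], [346, 235, 11, 10, 89], [172, 237, 213, 243, 17490], [323, 239, 16, 10, 131], [140, 266, 34, 34, 922], [0, 368, 31, 28, 627], [259, 415, 6, 15, 72], [0, 451, 57, 29, 1040]]
scene [[303, 0, 113, 177, 8901], [580, 0, 60, 50, 1913], [454, 2, 11, 12, 102], [480, 23, 12, 18, 78], [504, 25, 18, 28, 210], [429, 45, 24, 55, 512], [461, 52, 14, 21, 83], [489, 54, 16, 26, 197], [589, 62, 32, 31, 466], [623, 64, 17, 48, 489], [379, 71, 59, 65, 1704], [437, 102, 51, 48, 1398], [630, 130, 10, 18, 90], [585, 149, 55, 81, 2198], [200, 178, 77, 47, 2464], [299, 213, 11, 35, 280], [454, 253, 30, 25, 582], [264, 257, 17, 36, 383], [376, 263, 13, 34, 289], [314, 281, 11, 34, 303], [449, 280, 27, 19, 275], [467, 301, 37, 48, 1107], [408, 309, 29, 49, 660]]
```

```bash
python3 -c "
from rig import *
print(sign_off())"
```

```text
the job is handed in; nothing more can be done
None
```

The job is done and handed in at about 60 s of robot time. All three lamps went onto the turntable, then I turned it to its stop, locked the ring and pressed the plunger. The lamps now stand on the mat.

- **Turntable, ring and plunger:** The turntable and the ring were each pushed until they met a hard stop (47 N and about 40 N sideways). The plunger showed 30 N at about 12 mm of travel. The last pictures show the crank and ring post where they were left and the plunger up.
- **Lamps on the mat:** All three are upright and at rest, well inside the limits of ±145 mm along and ±70 mm across. Two pictures 0.7 s apart showed almost no change.

| Lamp | Along the mat (mm) | Across the mat (mm) |
|---|---|---|
| cone | 92 | 3 to 7 |
| dome | 3 | 10 |
| drum | -76 | 20 to 28 |

- **Other things on the bench:** None shows a change from the start pictures in the parts the arm does not hide.
- **What disagreed:**
  - The drum ended about 28 mm from where I released it, standing close against the dome; I take this to be the announced knock. The dome is about 8 mm off its spot.
  - The top and scene views disagree by up to 8 mm on the drum.
  - While turning the crank I saw an unexpected 24 N radial force from a slightly off-centre pinch, and eased it before continuing.

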